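# Load a sample rack through the sprung gate of a tube reader

## Task

Load the green tube rack into the tube reader: stand it upright in the loading lane in front of the orange sprung gate, then push it along the lane, through the gate and under the hood, until the red sprung plate in there is pressed right in and you feel the firm stop behind it. Ease it up to the stop rather than ramming it, take your hand away so that the gate swings shut behind the rack, and leave the other things on the bench where they are.

Things in the scene. Friction and masses are not known exactly. Their poses are not given: they have to be found in the camera images.
- rack_green_center (a point): The green five-place tube rack with white screw caps, standing loose on the bench: a block 110 long (its x) by 24 wide (its y) by 56 high (its z), the caps rise 6 above it over the middle 96 x 14; about 0.2 kg. Point: its centre, half-way up (28 above its underside). The two ends are alike, either may go first.
- rack_blue_center (a point): A blue rack with orange caps, same size and same point, standing near the green one (they may have changed places). Leave it alone.
- dock: Rack dock of a tube reader, fixed. Origin on the bench under the gate's middle; x along the lane from its open mouth through the gate into the hood, y left, z up. Base 120 wide, x -140 to 230; its top, the lane's floor, is 18 above the bench. Lane 28 wide between rails 6 wide and 6 high, x -115 to 110, flared outwards from -115 to -140. Gate at x = 0; from there to the hood the lane is open above.
- lane (a point): Point on the lane's floor mid-way between the rails, 65 in front of the gate (axes as the dock's). A rack set down with its middle here stands wholly in front of the gate, 10 to spare.
- hood_mouth (a point): Point on the lane's floor at the hood's mouth, 110 past the gate (dock's axes). Hood: 120 wide, 115 long, 94 high above the bench, 130 for its last 50; tunnel 32 wide, 66 high. Inside it a sprung white shoe presses on the rack's left side, so that it takes 3 to 8 N to slide on and stays where it is left.
- flap (a joint): Gate: orange leaf 34 long, from 8 to 50 above the lane's floor, on an upright hinge at y = 21.5, left of the lane (post 60 high, 11 across at its spring). 0 = shut; swings only inwards, to 1.5 rad. Spring: about 2 N to push open, 1 N drag. Lies at 1.3 along a passing rack; shuts once the rack's tail is 36 past the gate and no finger is in the way (lift it straight up).
- plate (a joint): Red sprung plate at the tunnel's end: m pressed in, 0 = free, 0.005 = fully in, solid against its carriage; takes 0.3 to 1.3 N. The carriage stands up to 15 N, no more. It was parked by hand, so its depth is not measured: the free face stands somewhere from 145 to 185 past the gate, so a rack fully home has its tail 40 to 80 past the gate.
- bottle_tall: Tall clear bottle with a blue cap, 72 diameter, 165 high; origin under its centre. Bystander.
- bottle_small: Small light blue bottle with a paper label and a blue cap, 56 diameter, 120 high; origin under its centre. Bystander.
- tip_box: Blue pipette tip box with a clear lid, 85 x 120 x 74 high; origin under its centre. Bystander.
- tape_roll: Roll of mint-green tape lying flat, 90 diameter, 19 high; origin under its centre. Bystander.
- cool_block: Dark blue cooling block, 70 x 95 x 55 high; origin under its centre. Bystander.
- pipette: White pipette lying in a low grey cradle, 240 long along its x, 30 high; origin under its handle. Bystander.
Mind the look-alikes: they are no part of the job. Leave any brown or pink look-alike of the part that bears rack_green_center alone.

How it is judged:
On the way, in this order (a step that is already met when the one before it is completed fails the run):
1. the green rack stands upright in the lane, between the rails, in front of the shut gate (y of rack_green_center in the frame of dock between -0.005 and 0.005 m and z of rack_green_center in the frame of dock between 0.043 and 0.049 m and angle between rack_green_center's own z axis and vertical below 0.08 rad and angle between the x axis of rack_green_center and the x axis of dock, either way round below 0.08 rad and x of rack_green_center in the frame of dock between -0.12 and -0.045 m and value of joint flap below 0.15 rad), for 0.2 s.
2. the rack, still upright in the lane, is passing through the open gate (y of rack_green_center in the frame of dock between -0.005 and 0.005 m and z of rack_green_center in the frame of dock between 0.043 and 0.049 m and angle between rack_green_center's own z axis and vertical below 0.08 rad and angle between the x axis of rack_green_center and the x axis of dock, either way round below 0.08 rad and x of rack_green_center in the frame of dock between -0.02 and 0.07 m and value of joint flap above 0.8 rad), for 0.1 s.
At the end, for the whole second after the job is handed in: The green rack stands upright at rest in the lane under the hood (within 5 mm sideways and 0.08 rad), holding the red plate pressed in by at least 3.5 of its 5 mm, and the gate is shut behind it (under 0.1 rad) (y of rack_green_center in the frame of dock between -0.005 and 0.005 m and z of rack_green_center in the frame of dock between 0.043 and 0.049 m and angle between rack_green_center's own z axis and vertical below 0.08 rad and angle between the x axis of rack_green_center and the x axis of dock, either way round below 0.08 rad and x of rack_green_center in the frame of dock above 0.09 m and value of joint plate above 0.0035 m and value of joint flap below 0.1 rad and linear speed of rack_green below 0.01 m/s); the robot touches nothing.
It fails at once if the rack is rammed against the carriage (more than 15 N) (contact force between rack_green and carriage above 15 N).
It fails at once if the green rack is tipped over (0.5 rad) (angle between rack_green_center's own z axis and vertical above 0.5 rad).
It fails at once if a bystander is disturbed (the blue rack by 20 mm, another by 30 mm) (distance of rack_blue_center from where it was at the start of the episode above 0.02 m or distance of any of bottle_tall, bottle_small, tip_box, tape_roll, cool_block, pipette from where it was at the start of the episode above 0.03 m).
It also fails if it takes over 59 s, if anything falls off the work surface, if the arm or the gripper's body presses on something with over 40 N, if the wrist force passes 120 N, or if a joint passes its speed limit or range.

## Robot

A 7-joint arm with a two-finger parallel gripper is mounted at the origin on the work surface. World frame = base frame: x ahead of the robot, y to its left, z up, the work surface at z = 0. Lengths are in m, angles in rad, forces in N, time in s.
With the tool pointing down it reaches from about 0.425 to 0.925 m from the base axis. Payload 6.8 kg.
Tool frame: the origin (TCP) lies on the centre line of the jaws, within the pads' length; the fingertips stand 11 mm ahead of it and the grasp point (between the pads) lies 8 mm behind it; z points along the fingers, y is the direction in which the jaws open and shut (so a half turn about z gives the same grasp; the last joint's range is limited). The gripper opens to 85 mm and grips with 20 to 120 N. Pads are 22 mm wide; open, the fingers measure 114 mm over their backs; the gripper's body (76 mm by 85 mm) begins 54 mm behind the grasp point. The pads swing forward as they close: fully open they stand 13 mm farther back than shut.
Start: joints at [1.077, 0.477, 0.022, 1.555, -0.011, 1.109, -0.083], TCP at [0.254, -0.625, 0.242] pointing down, gripper open.
Joint ranges: [-2.96, 2.96], [-0.34, 2.1], [-1.41, 1.46], [0.24, 2.44], [-1.37, 4.51], [0.17, 1.92], [-2.96, 2.96]. Speed limits (rad/s): [2.39, 2.39, 3.14, 3.14, 3.14, 3.14, 3.14].

## Interface

Orientations are given as a rotation vector (axis times angle).
In Python, from bench import r gives the robot as it stands.
- The arm moves only by the tool send_rows, never from a script. Its argument "deltas" is a list of rows, each a list of 7 numbers: the opening, from 0 (shut) to 1 (fully open), then the shift along the tool's x, y, z as a fraction of full scale, then the turn, a rotation vector about the tool's x, y, z as a fraction of full scale. In form: [[hand, x, y, z, ax, ay, az], ...]. A call has 1 to 20 rows; each row is the pose to reach, as a shift and turn from the pose commanded when the call began, along the tool's axes at that moment, turning the shorter way round; what a row does not reach only later rows make up. Full scale, the value 1, is 150 mm for a shift and 180 degrees for a turn. A row lasts 1/12 s, in which the tool goes at most 41.7 mm and 7.16 degrees, less where a joint would pass 70% of its speed; a pose out of reach is approached as far as the arm can. A call with a number of a shift or a turn outside -1 to 1 is refused whole. A call with a gripper value outside its range is refused whole. The fingers move at their own pace and stop on an object; "squeeze" is the grip in N (left out, the last holds). Time passes only in rows, so rows that repeat a pose let the fingers close. It gives the time, the measured TCP pose, the force and the opening at its end, in the units of the state.
- r.get_obs(): the state, without advancing time (a new reading comes with each control period).
- r.grab_frame(name): name is "scene" or "side" or "wrist"; returns a dict with "pixels" (384x512x3 uint8, red, green, blue), "camera_matrix" (3x3 intrinsics, pixels), "dist_coeffs" ([k1, k2, p1, p2, k3] as OpenCV has them; the pictures are not rectified), "rvec" (rotation vector, rad) and "tvec" (3), from world to camera coordinates, as OpenCV has them. Camera axes: x right, y down, z forward; pixel columns grow to the right and rows downward; lengths in m; the calibration is good to about 2 mm. A picture is of the moment at which its call begins. There is no depth.
- r.hand_in(): hands the job in, once; it reports no verdict.
The state is a dict: "clock": time; "joints": joint angles; "qvel": joint speeds; "tau": joint torques, N m; "tcp_pos": TCP position; "orientation": TCP orientation; "contact_force": force on the tool from outside, world axes, zero at the start; "moment": the same for the moment, N m; "grip_width": finger opening in m.
Only numpy, scipy, OpenCV 4.12 (cv2) and the standard library are available. Lean on these libraries where they do the work, as an engineer would, in place of code of your own. Each camera call takes 0.05 s, during which the arm holds its last target. There are 200 camera calls.

## Working session

There is one attempt and no reset: what is moved stays moved. The work goes in short steps, Python scripts to look and compute and a tool call to move; the robot and the scene stay as the last step left them, time stands still between calls to the robot, and variables do not carry over. Pictures are saved under pics/ and viewed, about 8 in all and at most 12, crops included, and the job is handed in when it is done.

Besides the shell and the picture viewer there is one more tool, called after "Request:" as name(argument=value, ...) on one line, values as JSON. send_rows: Moves the arm, as the interface text tells. Shift numbers are shares of 150 mm and turn numbers shares of 180 degrees, none past 1 either way. Its arguments: {"type":"object","properties":{"deltas":{"type":"array","items":{"type":"array","items":{"type":"number"}}},"squeeze":{"type":"number"}},"required":["deltas"]}

```bash
ls; mkdir -p pics
python3 - <<'E'
from bench import r
import cv2,numpy as np,pickle
o=r.get_obs();print({k:np.round(v,3) for k,v in o.items()})
ims=[]
for n in("scene","side","wrist"):
    f=r.grab_frame(n);pickle.dump(f,open(f"pics/{n}0.pkl","wb"))
    print(n,np.round(f["camera_matrix"],1).tolist(),np.round(f["dist_coeffs"],3),np.round(f["rvec"],3),np.round(f["tvec"],3))
    cv2.imwrite(f"pics/{n}0.png",cv2.resize(f["pixels"][:,:,::-1],(800,600)))
E
```

```text
pics
{'clock': np.float64(0.0), 'joints': array([ 1.077,  0.478,  0.022,  1.556, -0.011,  1.109, -0.083]), 'qvel': array([-0.001, -0.   ,  0.001,  0.   ,  0.002,  0.001,  0.   ]), 'tau': array([-0.0000e+00, -5.9645e+01,  1.6080e+00, -2.8119e+01,  1.2000e-02,
        9.0000e-03, -0.0000e+00]), 'tcp_pos': array([ 0.254, -0.625,  0.241]), 'orientation': array([-3.082e+00, -6.020e-01,  1.000e-03]), 'contact_force': array([ 0.266,  0.522, -0.366]), 'moment': array([-0.035,  0.001, -0.006]), 'grip_width': np.float64(0.085)}
scene [[393.9, 0.0, 253.5], [0.0, 393.9, 187.6], [0.0, 0.0, 1.0]] [-0.109  0.     0.     0.     0.   ] [ 1.71   2.048 -0.645] [ 0.01  -0.413  1.403]
side [[351.9, 0.0, 256.0], [0.0, 351.9, 190.5], [0.0, 0.0, 1.0]] [-0.055  0.     0.     0.     0.   ] [ 2.18  -0.087  0.024] [-0.52   0.128  0.924]
wrist [[294.4, 0.0, 255.1], [0.0, 294.4, 190.7], [0.0, 0.0, 1.0]] [-0.037  0.     0.     0.     0.   ] [-2.381  1.602  0.258] [-0.675 -0.04   0.382]
```

View pics/scene0.png

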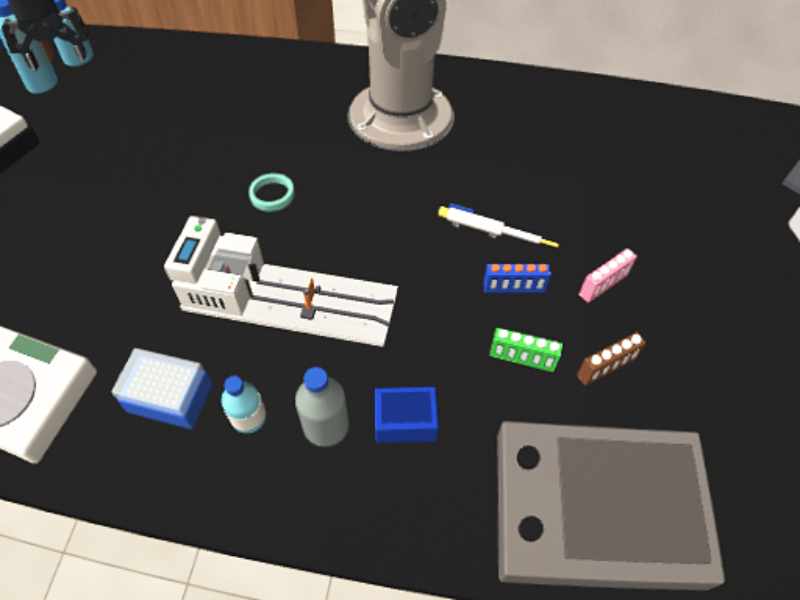

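View pics/side0.png

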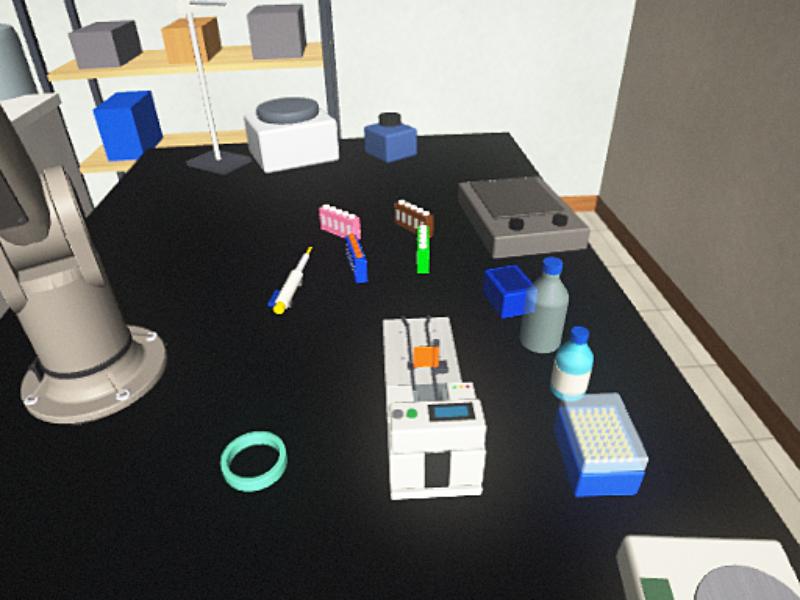

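The green rack is at scene (525,350), with look-alikes blue (517,278), pink (608,275) and brown (612,358). I choose green. The dock's gate is at (310,297), its mouth is at right (392,315), and the hood is at left.

```bash
cat > h.py <<'E'
import cv2,numpy as np,pickle
from bench import r
def grab(n,tag):
    f=r.grab_frame(n);pickle.dump(f,open(f"pics/{n}{tag}.pkl","wb"));return f
def load(n,tag): return pickle.load(open(f"pics/{n}{tag}.pkl","rb"))
def ray(f,uv):
    p=cv2.undistortPoints(np.float64(uv).reshape(-1,1,2),f["camera_matrix"],f["dist_coeffs"]).reshape(-1,2)
    R=cv2.Rodrigues(np.float64(f["rvec"]))[0];c=-R.T@np.ravel(f["tvec"])
    return c,np.c_[p,np.ones(len(p))]@R
def onz(f,uv,z):
    c,d=ray(f,uv);return c+d*((z-c[2])/d[:,2])[:,None]
def proj(f,P): return cv2.projectPoints(np.float64(P).reshape(-1,1,3),np.float64(f["rvec"]),np.float64(f["tvec"]),f["camera_matrix"],f["dist_coeffs"])[0].reshape(-1,2)
def tri(f,a,g,b):
    c1,d1=ray(f,a);c2,d2=ray(g,b)
    A=np.c_[d1[0],-d2[0]];s=np.linalg.lstsq(A,c2-c1,rcond=None)[0]
    p,q=c1+s[0]*d1[0],c2+s[1]*d2[0];return (p+q)/2,np.linalg.norm(p-q)
def hsv(f): return cv2.cvtColor(f["pixels"],cv2.COLOR_RGB2HSV)
def big(m):
    n,l,s,c=cv2.connectedComponentsWithStats(m.astype(np.uint8));i=1+np.argmax(s[1:,4]);return l==i,s[i],c[i]
E
python3 - <<'E'
from h import *
fs={n:load(n,0) for n in("scene","side")}
for n,f in fs.items():
    H=hsv(f);m,s,c=big((H[...,0]>50)&(H[...,0]<70)&(H[...,1]>180)&(H[...,2]>90));print(n,"green",s,c)
    x,y,w,h=s[:4]
    hull=cv2.convexHull(np.argwhere(m)[:,::-1].astype(np.int32));
    x0,y0=x-8,y-8;sub=H[y-8:y+h+4,x-4:x+w+4];white=((sub[...,1]<60)&(sub[...,2]>215))
    n_,l,st,ce=cv2.connectedComponentsWithStats(white.astype(np.uint8))
    for i in range(1,n_):
        uv=ce[i]+[x-4,y-8];
        if st[i,4]>3: print(st[i,4],np.round(uv,1),np.round(onz(f,uv,.06),4))
    o,s,c=big((H[...,0]>4)&(H[...,0]<18)&(H[...,1]>200)&(H[...,2]>150)&(np.arange(512)[None]<(230 if n=="scene" else 999))&((np.arange(384)[:,None]>150)));print("orange",s,c)
f,g=fs["scene"],fs["side"]
def crop(f,x,y,w,h,k): return cv2.resize(f["pixels"][y:y+h,x:x+w,::-1],None,fx=k,fy=k,interpolation=cv2.INTER_CUBIC)
a=crop(f,105,135,155,90,5)   # 775x450
cv2.imwrite("pics/c1.png",a)
b=crop(g,235,195,85,125,4.6);c=crop(f,305,200,75,45,5)
H=max(b.shape[0],c.shape[0]);z=np.zeros((H,b.shape[1]+c.shape[1],3),np.uint8);z[:b.shape[0],:b.shape[1]]=b;z[:c.shape[0],b.shape[1]:]=c
cv2.imwrite("pics/c2.png",z);print(a.shape,z.shape)
E
```

```text
Traceback (most recent call last):
  File "h.py", line 19, in big
    n,l,s,c=cv2.connectedComponentsWithStats(m.astype(np.uint8));i=1+np.argmax(s[1:,4]);return l==i,s[i],c[i]
                                                                     ~~~~~~~~~^^^^^^^^^
ValueError: attempt to get argmax of an empty sequence
```

```bash
cat > m.py <<'E'
from h import *
fs={n:load(n,0) for n in("scene","side")}
print(hsv(fs["scene"])[222:228:2,330:345:2].reshape(-1,3)[:8].tolist())
for n,f in fs.items():
    H=hsv(f);m=(H[...,0]>45)&(H[...,0]<72)&(H[...,1]>150)&(H[...,2]>80)
    m=cv2.morphologyEx(m.astype(np.uint8),cv2.MORPH_CLOSE,np.ones((5,5)));m,s,c=big(m);print(n,"green",s,c)
    x,y,w,h=s[:4];sub=H[y-8:y+h+4,x-4:x+w+4];white=((sub[...,1]<60)&(sub[...,2]>215))
    n_,l,st,ce=cv2.connectedComponentsWithStats(white.astype(np.uint8))
    for i in range(1,n_):
        uv=ce[i]+[x-4,y-8];
        if st[i,4]>3: print(st[i,4],np.round(uv,1),np.round(onz(f,uv,.06),4))
    o=(H[...,0]>4)&(H[...,0]<18)&(H[...,1]>180)&(H[...,2]>100)
    o[:160]=0; o[:,:150]=0; o[:,(230 if n=="scene" else 300):]=0
    _,s,c=big(o);print("orange",s,c)
f,g=fs["scene"],fs["side"]
def crop(f,x,y,w,h,k): return cv2.resize(f["pixels"][y:y+h,x:x+w,::-1],None,fx=k,fy=k,interpolation=cv2.INTER_CUBIC)
cv2.imwrite("pics/c1.png",crop(f,105,135,155,90,5))
b=crop(g,235,195,85,125,4.6);c=crop(f,305,200,75,45,5)
z=np.zeros((max(b.shape[0],c.shape[0]),b.shape[1]+c.shape[1],3),np.uint8);z[:b.shape[0],:b.shape[1]]=b;z[:c.shape[0],b.shape[1]:]=c
cv2.imwrite("pics/c2.png",z)
E
python3 m.py
```

```text
[[61, 162, 172], [61, 162, 190], [61, 162, 179], [61, 161, 227], [61, 150, 255], [61, 155, 243], [61, 154, 247], [60, 143, 242]]
scene green [314 210  46  28 657] [335.90715373 224.98630137]
28 [321.6 213.2] [[0.5888 0.2698 0.06  ]]
29 [329.8 215.3] [[0.5914 0.2909 0.06  ]]
31 [337.9 217.3] [[0.5936 0.3117 0.06  ]]
29 [346.3 219.2] [[0.5954 0.3329 0.06  ]]
28 [354.4 221.2] [[0.5977 0.3535 0.06  ]]
10 [319.1 223.3] [[0.6195 0.2661 0.06  ]]
9 [327.  225.2] [[0.6215 0.286  0.06  ]]
8 [335.  227.5] [[0.6245 0.3061 0.06  ]]
9 [343.1 229.6] [[0.6268 0.3264 0.06  ]]
11 [351.2 231.4] [[0.6285 0.3465 0.06  ]]
orange [195 179   6  19  52] [197.96153846 188.86538462]
side green [267 145   8  30 232] [270.46551724 159.98706897]
59 [270.5 151.1] [[0.5936 0.3117 0.06  ]]
orange [264 222  17  13 189] [272.28571429 228.33862434]
```

View pics/c1.png

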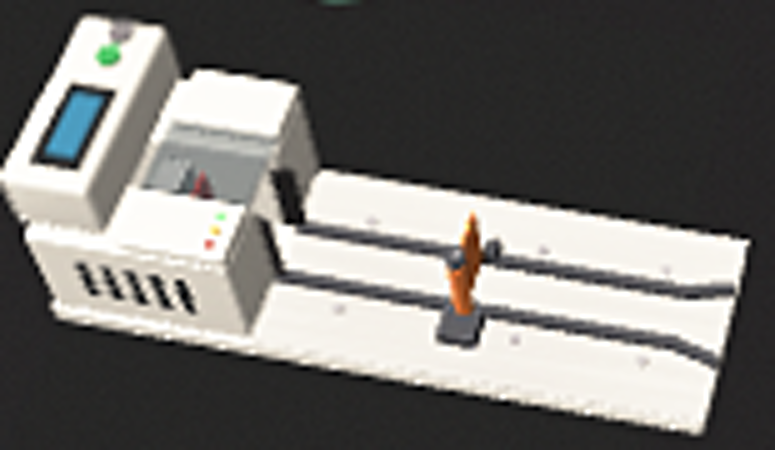

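View pics/c2.png

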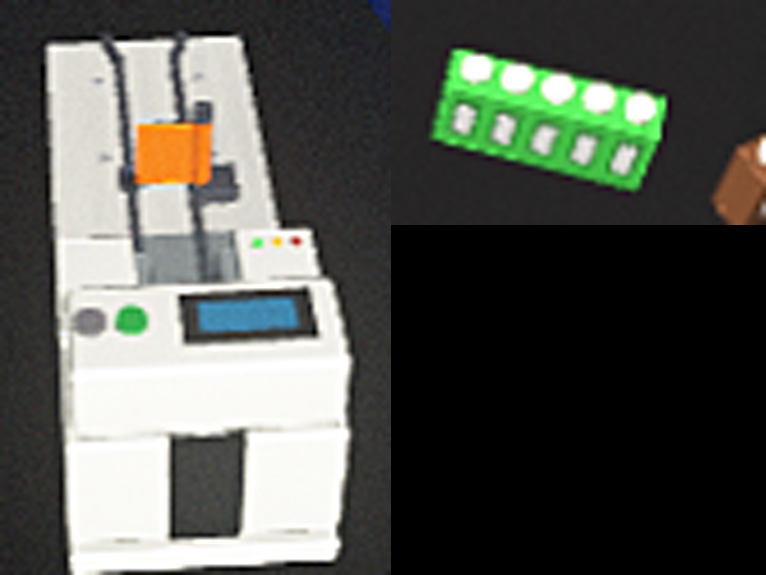

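Run:
```python
from h import *
f,g=load("scene",0),load("side",0)
A=lambda p,x,y,k:(np.array(p)+.5)/k-.5+[x,y]
a=lambda p:A(p,105,135,5); b=lambda p:A(p,235,195,4.6)
for nm,F,P,z in [("up",f,a([(310,229),(440,250),(520,263),(680,292)]),.022),("lo",f,a([(290,273),(440,302),(520,315),(660,343)]),.022),
 ("upS",g,b([(122,70),(128,150),(137,245)]),.022),("loS",g,b([(179,65),(186,110),(197,215)]),.022),
 ("corn",f,a([(749,241),(321,172)]),.018),("cornbot",f,a([(700,434),(55,318)]),.0),("cornS",g,b([(47,45),(241,38)]),.018)]:
    print(nm,np.round(onz(F,P,z)[:,:2],4).tolist())
print("gate",tri(f,(197.96,188.87),g,(272.29,228.34)))
# wrist axes
R=cv2.Rodrigues(r.get_obs()["orientation"])[0];print("tool axes",np.round(R,3).tolist())
w=load("wrist",0);Rw=cv2.Rodrigues(w["rvec"])[0];c=-Rw.T@w["tvec"];print("cam in tool",R.T@(c-r.get_obs()["tcp_pos"]),"axes",np.round(R.T@Rw.T,2).tolist())
```

```text
up [[0.535, -0.1614], [0.5358, -0.0857], [0.5364, -0.0399], [0.5395, 0.0506]]
lo [[0.5659, -0.1633], [0.5695, -0.0765], [0.5699, -0.0316], [0.5739, 0.0465]]
upS [[0.5396, 0.0467], [0.5368, -0.0266], [0.535, -0.1031]]
loS [[0.5744, 0.0484], [0.5737, 0.0056], [0.5693, -0.0831]]
corn [[0.496, 0.0811], [0.4921, -0.169]]
cornbot [[0.6127, 0.0755], [0.6054, -0.2935]]
cornS [[0.4957, 0.0811], [0.6165, 0.0771]]
gate (array([ 0.56014337, -0.06036523,  0.04439934]), np.float64(0.003424086508020115))
tool axes [[0.926, 0.376, -0.001], [0.376, -0.926, 0.001], [-0.0, -0.001, -1.0]]
cam in tool [ 0.08015972  0.00086907 -0.13235675] axes [[0.0, -0.95, -0.31], [1.0, 0.0, -0.0], [0.0, -0.31, 0.95]]
```

Request:
send_rows(deltas=[[1,0.87,-0.807,0,0,0,-0.368],[1,0.87,-0.807,0,0,0,-0.368],[1,0.87,-0.807,0,0,0,-0.368],[1,0.87,-0.807,0,0,0,-0.368],[1,0.87,-0.807,0,0,0,-0.368],[1,0.87,-0.807,0,0,0,-0.368],[1,0.87,-0.807,0,0,0,-0.368],[1,0.87,-0.807,0,0,0,-0.368],[1,0.87,-0.807,0,0,0,-0.368],[1,0.87,-0.807,0,0,0,-0.368]])

```text
clock: 0.98
tcp_pos: [0.3291, -0.464, 0.2421]
orientation: [-2.246, -2.196, -0.0]
contact_force: [0.4, -0.2, -0.5]
grip_width: 0.0857
```

Request:
send_rows(deltas=[[1,0.82,0.354,0,0,0,0],[1,0.82,0.354,0,0,0,0],[1,0.82,0.354,0,0,0,0],[1,0.82,0.354,0,0,0,0]])

```text
clock: 1.32
tcp_pos: [0.3892, -0.3359, 0.2423]
orientation: [-2.243, -2.198, -0.004]
contact_force: [-0.3, 0.2, 0.8]
grip_width: 0.0857
```

Request:
send_rows(deltas=[[1,0.82,0.354,0,0,0,0],[1,0.82,0.354,0,0,0,0],[1,0.82,0.354,0,0,0,0],[1,0.82,0.354,0,0,0,0]])

```text
clock: 1.65
tcp_pos: [0.4455, -0.2144, 0.2427]
orientation: [-2.243, -2.199, -0.005]
contact_force: [2.0, 0.1, 1.2]
grip_width: 0.085
```

Request:
send_rows(deltas=[[1,0.82,0.354,0,0,0,0],[1,0.82,0.354,0,0,0,0],[1,0.82,0.354,0,0,0,0],[1,0.82,0.354,0,0,0,0]])

```text
clock: 1.98
tcp_pos: [0.5017, -0.0926, 0.2428]
orientation: [-2.243, -2.199, -0.006]
contact_force: [0.5, 1.1, 0.5]
grip_width: 0.0853
```

Request:
send_rows(deltas=[[1,0.82,0.354,0,0,0,0],[1,0.82,0.354,0,0,0,0],[1,0.82,0.354,0,0,0,0],[1,0.82,0.354,0,0,0,0],[1,0.82,0.354,0,0,0,0]])

```text
clock: 2.4
tcp_pos: [0.5567, 0.0257, 0.2423]
orientation: [-2.245, -2.196, -0.003]
contact_force: [-0.1, -1.0, -0.4]
grip_width: 0.0854
```

Run:
```python
from h import *
f=grab("wrist",1);cv2.imwrite("pics/w1.png",cv2.resize(f["pixels"][:,:,::-1],(800,600),interpolation=cv2.INTER_CUBIC))
```

```text
(no output)
```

View pics/w1.png

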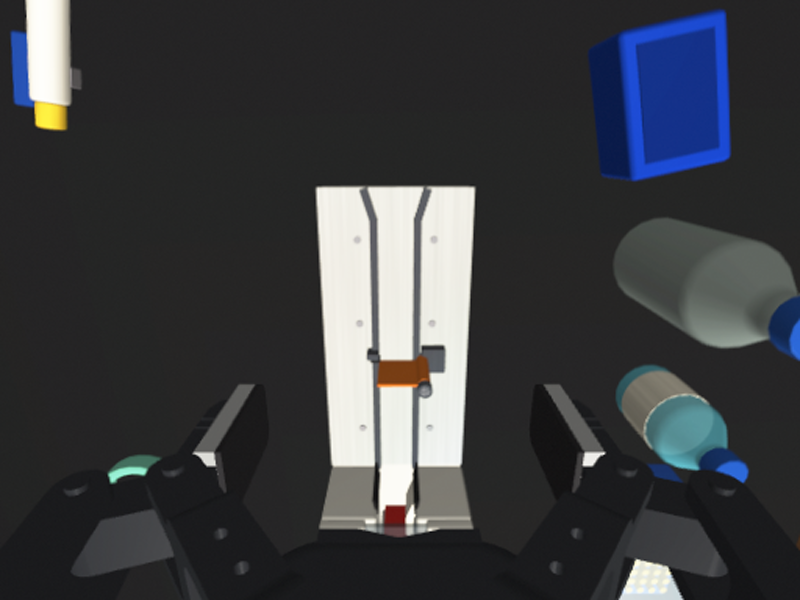

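Run:
```python
from h import *
f=load("wrist",1);G=cv2.cvtColor(f["pixels"],cv2.COLOR_RGB2GRAY).astype(float)
M=[];B=[]
for v in list(range(145,222,4))+list(range(256,292,4)):
    row=G[v]; 
    def edge(u,st,th=130):   # subpixel walk from u until below th
        while row[u]>th: u+=st
        a,b=row[u-st],row[u];return u-st+st*(a-th)/(a-b)
    l,rr=edge(253,-1),edge(253,1)
    P=onz(f,[(l,v),(rr,v)],.0195);M.append(np.r_[P.mean(0)[:2],np.linalg.norm(P[1]-P[0])])
M=np.array(M);print(np.round(M[::4],4).tolist())
p=np.polyfit(M[:,1],M[:,0],1);print("x=a*y+b",p,"deg",np.degrees(np.arctan(p[0])),"res",np.std(M[:,0]-np.polyval(p,M[:,1])))
ed=[np.argmax(G[110:140,u]>120)+110 for u in range(215,295,5)]
E=onz(f,[(u,e-.5) for u,e in zip(range(215,295,5),ed)],.018);q=np.polyfit(E[:,0],E[:,1],1)
print("mouth y at x.556",np.polyval(q,.556),q[0])
# base side edges
for v in (150,220,280):
    m=np.where(G[v,195:310]>150)[0]+195;P=onz(f,[(m[0]-.5,v),(m[-1]+.5,v)],.018);print("base",np.round(P[:,:2],4).tolist())
H=hsv(f);o=(H[...,0]>4)&(H[...,0]<18)&(H[...,1]>180)&(H[...,2]>60);o[:220]=0;o[260:]=0;_,s,c=big(o);print("leaf",s,c,onz(f,c,.066))
rd=((H[...,0]<4)|(H[...,0]>174))&(H[...,1]>150);rd[:310]=0;rd[345:]=0;rd[:,:235]=0;rd[:,270:]=0;_,s,c=big(rd);print("red",s,c,onz(f,[(c[0],s[1]),(c[0],s[1]+s[3])],.06))
```

```text
[[0.555, 0.0474, 0.0294], [0.5546, 0.0277, 0.0296], [0.5543, 0.0073, 0.0295], [0.5538, -0.0137, 0.0297], [0.5534, -0.0356, 0.0299], [0.5519, -0.1047, 0.0297], [0.5513, -0.1301, 0.0298], [0.5507, -0.1567, 0.0301]]
x=a*y+b [0.02116597 0.55407647] deg 1.212539493570167 res 6.106993387342855e-05
mouth y at x.556 0.0785828714746796 -0.020237535644411487
base [[0.4948, 0.0425], [0.6158, 0.0398]]
base [[0.493, -0.0504], [0.613, -0.0531]]
base [[0.4904, -0.1431], [0.6111, -0.1458]]
leaf [242 228  32  19 469] [257.58422175 238.38592751] [[ 0.55863342 -0.05412606  0.066     ]]
red [246 324  13  11 135] [252.35555556 329.08888889] [[ 0.54922274 -0.18383484  0.06      ]
 [ 0.54875209 -0.20246928  0.06      ]]
```

Request:
send_rows(deltas=[[1,0.956,0.102,0,0,0,0],[1,0.956,0.102,0,0,0,0],[1,0.956,0.102,0,0,0,0],[1,0.956,0.102,0,0,0,0]])

```text
clock: 2.78
tcp_pos: [0.5749, 0.1678, 0.2425]
orientation: [-2.25, -2.191, -0.002]
contact_force: [0.3, 1.1, 0.4]
grip_width: 0.0856
```

Request:
send_rows(deltas=[[1,0.956,0.102,0.4,0,0,0.027],[1,0.956,0.102,0.4,0,0,0.027],[1,0.956,0.102,0.4,0,0,0.027],[1,0.956,0.102,0.4,0,0,0.027],[1,0.956,0.102,0.4,0,0,0.027],[1,0.956,0.102,0.4,0,0,0.027]])

```text
clock: 3.28
tcp_pos: [0.5942, 0.3067, 0.1808]
orientation: [-2.343, -2.093, 0.004]
contact_force: [-0.2, -1.6, -0.1]
grip_width: 0.0854
```

Run:
```python
from h import *
f=grab("wrist",2);cv2.imwrite("pics/w2.png",f["pixels"][:,:,::-1])
o=r.get_obs();R=cv2.Rodrigues(o["orientation"])[0];print(o["tcp_pos"],o["clock"],np.round(R,4).tolist())
H=hsv(f);m=(H[...,0]>45)&(H[...,0]<72)&(H[...,1]>120)&(H[...,2]>60)
m=cv2.morphologyEx(m.astype(np.uint8),cv2.MORPH_CLOSE,np.ones((5,5)));m,s,c=big(m);print(s,c)
x,y,w,h=s[:4];white=np.zeros(m.shape,np.uint8);white[y:y+h,x:x+w]=((H[...,1]<60)&(H[...,2]>200))[y:y+h,x:x+w]
n,l,st,ce=cv2.connectedComponentsWithStats(white)
C=[]
for i in range(1,n):
    if st[i,4]>40: p=onz(f,ce[i],.061)[0];C.append(p);print(st[i],np.round(ce[i],1),np.round(p,4))
```

```text
[0.59522615 0.30493017 0.18159809] 3.3333 [[0.1147, 0.9934, -0.0008], [0.9934, -0.1147, -0.0023], [-0.0023, -0.0006, -1.0]]
[ 239  115   30  122 2139] [253.58345021 171.70453483]
[245 127  18  18 253] [253.4 135.4] [0.5986 0.3524 0.061 ]
[245 151  18  18 236] [253.5 159.7] [0.5962 0.3315 0.061 ]
[246 175  17  17 223] [253.7 182.8] [0.5941 0.3106 0.061 ]
[246 197  17  16 206] [253.7 204.8] [0.5916 0.2897 0.061 ]
[246 219  16  15 190] [253.7 225.9] [0.5892 0.2686 0.061 ]
```

View pics/w2.png

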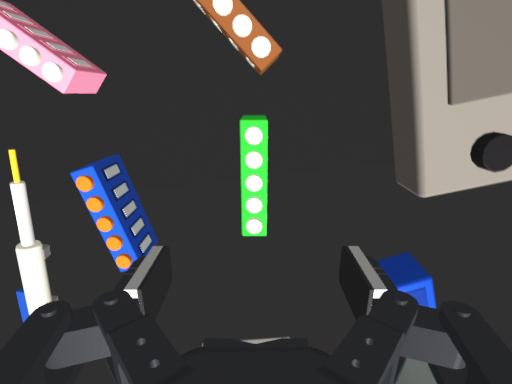

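Request:
send_rows(deltas=[[0.7,0.036,-0.013,0.25,0,0,0],[0.7,0.036,-0.013,0.5,0,0,0],[0.7,0.036,-0.013,0.5,0,0,0]])

```text
clock: 3.58
tcp_pos: [0.5911, 0.3065, 0.101]
orientation: [2.347, 2.088, -0.018]
contact_force: [-1.4, -2.5, -0.4]
grip_width: 0.0598
```

Run:
```python
from bench import r
import cv2
o=r.get_obs();print(o["tcp_pos"],o["clock"],o["grip_width"],cv2.Rodrigues(o["orientation"])[0].round(4).tolist())
```

```text
[0.5910787  0.30653628 0.10103703] 3.5833 0.059789393913434956 [[0.1166, 0.9932, -0.0082], [0.9931, -0.1166, -0.0078], [-0.0087, -0.0073, -0.9999]]
```

Request:
send_rows(deltas=[[0.7,0,0,0.1,0,0,0],[0.7,0,0,0.2,0,0,0],[0.7,0,0,0.3,0,0,0],[0.7,0,0,0.4,0,0,0],[0.7,0,0,0.47,0,0,0],[0.7,0,0,0.5,0,0,0],[0.7,0,0,0.5,0,0,0],[0.7,0,0,0.5,0,0,0]])

```text
clock: 4.25
tcp_pos: [0.5936, 0.3132, 0.0324]
orientation: [-2.344, -2.092, -0.0]
contact_force: [-0.1, -0.9, -0.5]
grip_width: 0.0598
```

Request:
send_rows(deltas=[[0,0,0,0,0,0,0],[0,0,0,0,0,0,0],[0,0,0,0,0,0,0],[0,0,0,0,0,0,0],[0,0,0,0,0,0,0],[0,0,0,0,0,0,0],[0,0,0,0,0,0,0],[0,0,0,0,0,0,0]], squeeze=40)

```text
clock: 4.92
tcp_pos: [0.5939, 0.3133, 0.0332]
orientation: [2.344, 2.091, 0.002]
contact_force: [-0.5, -0.0, 5.6]
grip_width: 0.0234
```

Request:
send_rows(deltas=[[0,0,0,-0.1,0,0,0],[0,0,0,-0.3,0,0,0],[0,0,0,-0.55,0,0,0],[0,0,0,-0.8,0,0,0],[0,0,0,-0.8,0,0,0],[0,0,0,-0.8,0,0,0]])

```text
clock: 5.42
tcp_pos: [0.5947, 0.3137, 0.1556]
orientation: [2.343, 2.091, 0.008]
contact_force: [-0.8, -0.6, -3.1]
grip_width: 0.0236
```

Run:
```python
from bench import r
import cv2
o=r.get_obs();print(o["tcp_pos"],o["clock"],o["grip_width"],cv2.Rodrigues(o["orientation"])[0].round(4).tolist())
```

```text
[0.59465819 0.31370557 0.15556029] 5.4167 0.023614694460606454 [[0.1137, 0.9935, 0.0045], [0.9935, -0.1137, 0.0024], [0.0029, 0.0042, -1.0]]
```

Request:
send_rows(deltas=[[0,-0.2,-0.004,0,0,0,0],[0,-0.45,-0.01,0,0,0,0],[0,-0.7,-0.014,0,0,0,0],[0,-1,-0.021,0,0,0,0],[0,-1,-0.021,0,0,0,0]])

```text
clock: 5.83
tcp_pos: [0.5717, 0.1527, 0.1495]
orientation: [2.352, 2.078, -0.016]
contact_force: [0.1, -1.9, -2.4]
grip_width: 0.0239
```

Request:
send_rows(deltas=[[0,-0.25,-0.005,0,0,0,-0.01],[0,-0.5,-0.01,0,0,0,-0.02],[0,-0.75,-0.016,0.1,0,0,-0.03],[0,-0.9,-0.019,0.25,0,0,-0.03],[0,-1,-0.021,0.35,0,0,-0.03],[0,-1,-0.021,0.35,0,0,-0.03],[0,-1,-0.021,0.35,0,0,-0.03],[0,-1,-0.021,0.35,0,0,-0.03],[0,-1,-0.021,0.35,0,0,-0.03]])

```text
clock: 6.58
tcp_pos: [0.5537, 0.0174, 0.1004]
orientation: [-2.241, -2.202, -0.002]
contact_force: [-0.2, -0.3, -2.2]
grip_width: 0.0236
```

Run:
```python
from h import *
f=grab("wrist",3);cv2.imwrite("pics/w3.png",cv2.resize(f["pixels"][:,:,::-1],(768,576),interpolation=cv2.INTER_CUBIC))
o=r.get_obs();print(o["tcp_pos"],o["clock"],o["grip_width"],cv2.Rodrigues(o["orientation"])[0].round(4).tolist())
```

```text
[0.55375073 0.01735779 0.10051539] 6.6333 0.02379480634643634 [[0.0172, 0.9999, 0.0014], [0.9999, -0.0172, 0.0009], [0.0009, 0.0013, -1.0]]
```

View pics/w3.png

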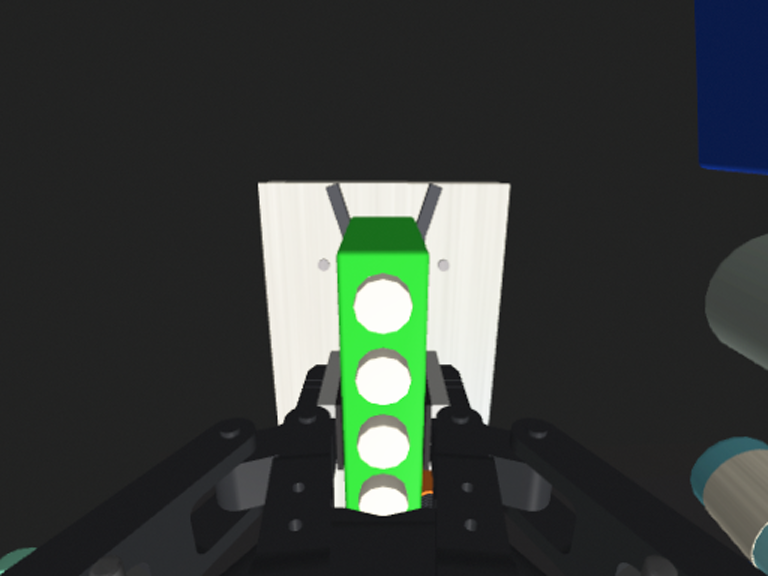

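Run:
```python
from h import *
f=load("wrist",3);H=hsv(f);G=cv2.cvtColor(f["pixels"],cv2.COLOR_RGB2GRAY).astype(float)
C=[]
for v in range(130,215,6):
    w=np.where((G[v]>140))[0];w=w[(w>165)&(w<345)]
    P=onz(f,[(w[0]-.5,v),(w[-1]+.5,v)],.018);
    C.append(np.r_[P.mean(0)[:2],np.linalg.norm(P[1]-P[0])])
C=np.array(C);print("base mid",np.round(C[::3],4).tolist());p=np.polyfit(C[:,1],C[:,0],1);print(p, "x at y=.0136",np.polyval(p,.0136))
K=[]
for v in range(175,300,8):
    w=np.where((H[v,:,0]>50)&(H[v,:,0]<70)&(H[v,:,1]>120)&(H[v,:,2]>200))[0]
    P=onz(f,[(w[0]-.5,v),(w[-1]+.5,v)],.1233);K.append(np.r_[P.mean(0)[:2],np.linalg.norm(P[1]-P[0])])
K=np.array(K);print("rack mid",np.round(K[::3],4).tolist());q=np.polyfit(K[:,1],K[:,0],1);print(q,"x at .0136",np.polyval(q,.0136))
ge=np.where((H[:,255,0]>50)&(H[:,255,0]<70)&(H[:,255,2]>200)&(H[:,255,1]>120))[0];print("rack end y",onz(f,[(255,ge[0])],.1233))
m=np.where(G[100:160,215]>120)[0][0]+100;print("mouth",onz(f,[(215,m-.5)],.018))
```

```text
base mid [[0.5562, 0.0725, 0.1207], [0.5556, 0.0594, 0.1207], [0.5557, 0.0458, 0.1207], [0.5551, 0.0317, 0.1208], [0.5545, 0.0171, 0.1209]]
[0.02372786 0.55434888] x at y=.0136 0.5546715761591349
rack mid [[0.5554, 0.067, 0.0231], [0.5553, 0.0572, 0.0229], [0.5551, 0.0468, 0.0228], [0.5547, 0.0358, 0.023], [0.5545, 0.0242, 0.0229], [0.5543, 0.0118, 0.0227]]
[0.01841841 0.55413961] x at .0136 0.5543901021309079
rack end y [[0.55529673 0.06933969 0.1233    ]]
mouth [[0.52692319 0.0788748  0.018     ]]
```

Request:
send_rows(deltas=[[0,0,0.001,0.05,0,0,0.0014],[0,0,0.001,0.1,0,0,0.0014],[0,0,0.001,0.15,0,0,0.0014],[0,0,0.001,0.2,0,0,0.0014],[0,0,0.001,0.24,0,0,0.0014],[0,0,0.001,0.27,0,0,0.0014],[0,0,0.001,0.27,0,0,0.0014],[0,0,0.001,0.29,0,0,0.0014],[0,0,0.001,0.31,0,0,0.0014],[0,0,0.001,0.32,0,0,0.0014],[0,0,0.001,0.32,0,0,0.0014],[0,0,0.001,0.32,0,0,0.0014]])

```text
clock: 7.63
tcp_pos: [0.5534, 0.0155, 0.0519]
orientation: [2.248, 2.195, 0.0]
contact_force: [-0.0, 0.9, -2.6]
grip_width: 0.0237
```

Request:
send_rows(deltas=[[0,0,0,0.004,0,0,0],[0,0,0,0.008,0,0,0],[0,0,0,0.008,0,0,0],[0,0,0,0.008,0,0,0]])

```text
clock: 7.97
tcp_pos: [0.5535, 0.0155, 0.0511]
orientation: [2.248, 2.194, 0.0]
contact_force: [-2.5, -1.1, 3.9]
grip_width: 0.0236
```

Request:
send_rows(deltas=[[0.4,0,0,0,0,0,0],[0.6,0,0,0,0,0,0],[0.6,0,0,0,0,0,0],[0.6,0,0,0,0,0,0],[0.6,0,0,0,0,0,0]])

```text
clock: 8.38
tcp_pos: [0.5534, 0.0156, 0.0506]
orientation: [2.248, 2.195, 0.0]
contact_force: [-0.0, -1.0, -0.6]
grip_width: 0.051
```

Request:
send_rows(deltas=[[0.6,0,0,-0.15,0,0,0],[0.6,0,0,-0.4,0,0,0],[0.6,0,0,-0.65,0,0,0],[0.6,0,0,-0.9,0,0,0],[0.6,0,0,-1,0,0,0],[0.6,0,0,-1,0,0,0],[0.6,0,0,-1,0,0,0]])

```text
clock: 8.97
tcp_pos: [0.5538, 0.0155, 0.2014]
orientation: [2.247, 2.193, 0.002]
contact_force: [0.3, 0.6, -1.6]
grip_width: 0.0507
```

Run:
```python
from h import *
f=grab("wrist",4);cv2.imwrite("pics/w4.png",f["pixels"][:,:,::-1]);s=grab("side",4)
o=r.get_obs();print(o["tcp_pos"],o["clock"],o["grip_width"],cv2.Rodrigues(o["orientation"])[0].round(4).tolist())
H=hsv(f);w=((H[...,1]<60)&(H[...,2]>200));g=(H[...,0]>50)&(H[...,0]<70)&(H[...,1]>120)&(H[...,2]>60)
g=cv2.morphologyEx(g.astype(np.uint8),cv2.MORPH_CLOSE,np.ones((5,5)));g,st,c=big(g);print(st)
x,y,W,h=st[:4];m=np.zeros(g.shape,np.uint8);m[y:y+h,x+2:x+W-2]=w[y:y+h,x+2:x+W-2]
n,l,st,ce=cv2.connectedComponentsWithStats(m)
for i in range(1,n):
    if st[i,4]>40:
        for z in(.079,):print(st[i],np.round(onz(f,ce[i],z)[0],4))
```

```text
[0.55241871 0.01523737 0.19935862] 9.0667 0.051646269430328316 [[0.024, 0.9997, -0.0021], [0.9997, -0.024, -0.0003], [-0.0004, -0.0021, -1.0]]
[ 241  122   27  118 1963]
[246 134  17  17 221] [0.5548 0.0555 0.079 ]
[246 158  17  16 209] [0.5543 0.0344 0.079 ]
[247 181  16  16 193] [0.5539 0.0134 0.079 ]
[247 203  16  15 180] [ 0.5534 -0.0077  0.079 ]
[247 224  16  14 169] [ 0.553  -0.0289  0.079 ]
```

View pics/w4.png

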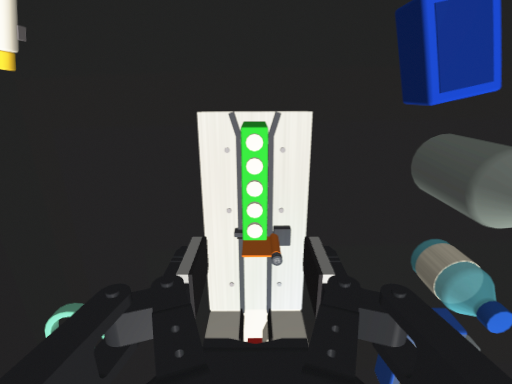

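Run:
```python
from h import *
o=r.get_obs();print(o["joints"].round(3),o["tcp_pos"])
f=load("scene",0)
for n,p in(("tall",(325,436)),("small",(245,425)),("cool",(405,440))):print(n,onz(f,np.array(p)*.64,0).round(3))
```

```text
[ 0.323  0.383 -0.577  1.862  0.25   0.97  -0.388] [0.55241871 0.01523737 0.19935862]
tall [[0.789 0.018 0.   ]]
small [[ 0.794 -0.111  0.   ]]
cool [[0.773 0.142 0.   ]]
```

Request:
send_rows(deltas=[[0,0.25,0.012,0,0,0,-0.5],[0,0.53,0.012,0,0,0,-0.5],[0,0.53,0.012,0,0,0,-0.5],[0,0.53,0.012,0,0,0,-0.5],[0,0.53,0.012,0,0,0,-0.5],[0,0.53,0.012,0,0,0,-0.5],[0,0.53,0.012,0,0,0,-0.5],[0,0.53,0.012,0,0,0,-0.5],[0,0.53,0.012,0,0,0,-0.5],[0,0.53,0.012,0,0,0,-0.5],[0,0.53,0.012,0,0,0,-0.5],[0,0.53,0.012,0,0,0,-0.5],[0,0.53,0.012,0,0,0,-0.5],[0,0.53,0.012,0,0,0,-0.5],[0,0.53,0.012,0,0,0,-0.5],[0,0.53,0.012,0,0,0,-0.5]])

```text
clock: 10.4
tcp_pos: [0.5565, 0.0949, 0.1997]
orientation: [-0.041, -3.14, -0.0]
contact_force: [-0.1, 0.1, -0.2]
grip_width: -0.0
```

Run:
```python
from h import *
o=r.get_obs();print(o["joints"].round(3),o["tcp_pos"],o["contact_force"],o["grip_width"],cv2.Rodrigues(o["orientation"])[0].round(4).tolist())
```

```text
[ 0.432  0.505 -0.935  1.819  0.463  1.055  0.865] [0.55653543 0.09487511 0.19969328] [-0.12614296  0.06288138 -0.22183182] -1.5506501107292804e-06 [[-0.9997, 0.026, -0.0016], [0.026, 0.9997, 0.0], [0.0016, -0.0, -1.0]]
```

Request:
send_rows(deltas=[[0,0.003,0,0.2,0,0,0],[0,0.003,0,0.45,0,0,0],[0,0.003,0,0.7,0,0,0],[0,0.003,0,0.85,0,0,0],[0,0.003,0,0.95,0,0,0],[0,0.003,0,1,0,0,0],[0,0.003,0,1,0,0,0],[0,0.003,0,1,0,0,0]])

```text
clock: 11.07
tcp_pos: [0.5573, 0.0955, 0.0515]
orientation: [0.038, 3.14, 0.001]
contact_force: [0.7, 0.4, -1.0]
grip_width: 0.0
```

Request:
send_rows(deltas=[[0,0,0,0.02,0,0,0],[0,0,0,0.035,0,0,0],[0,0,0,0.035,0,0,0]], squeeze=60)

```text
clock: 11.32
tcp_pos: [0.557, 0.0949, 0.0459]
orientation: [0.038, 3.14, -0.0]
contact_force: [0.4, -0.4, -0.3]
grip_width: -0.0001
```

Request:
send_rows(deltas=[[0,0,-0.02,0,0,0,0],[0,0,-0.04,0,0,0,0],[0,0,-0.06,0,0,0,0],[0,0,-0.08,0,0,0,0],[0,0,-0.1,0,0,0,0],[0,0,-0.12,0,0,0,0],[0,0,-0.14,0,0,0,0],[0,0,-0.16,0,0,0,0],[0,0,-0.18,0,0,0,0],[0,0,-0.2,0,0,0,0]])

```text
clock: 12.15
tcp_pos: [0.5562, 0.0662, 0.0459]
orientation: [0.036, 3.14, 0.003]
contact_force: [0.5, 7.7, 4.4]
grip_width: 0.0002
```

Run:
```python
from h import *
o=r.get_obs();print(o["tcp_pos"],o["contact_force"],o["grip_width"],o["clock"])
s=grab("side",5);w=grab("wrist",5)
a=cv2.resize(s["pixels"][160:340,215:335,::-1],None,fx=3,fy=3,interpolation=cv2.INTER_CUBIC);b=w["pixels"][:,:,::-1]
z=np.zeros((540,360+420,3),np.uint8);z[:,:360]=a;z[:315,360:]=cv2.resize(b,(420,315));cv2.imwrite("pics/p5.png",z)
```

```text
[0.5561848  0.06624227 0.04585463] [0.50165358 7.69267815 4.44002077] 0.0001719248286415853 12.15
```

View pics/p5.png

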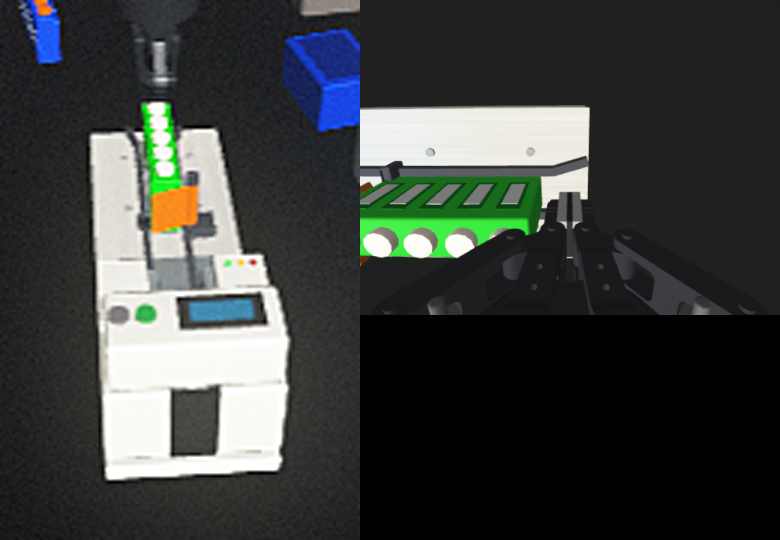

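Run:
```python
from h import *
o=r.get_obs();print(o["tcp_pos"],o["contact_force"],o["moment"],o["clock"])
def caps(f,box,z,tag):
    H=hsv(f);x0,x1,y0,y1=box;m=np.zeros(H.shape[:2],np.uint8)
    g=(H[...,0]>45)&(H[...,0]<72)&(H[...,1]>120)&(H[...,2]>60);gm=np.zeros_like(m);gm[y0:y1,x0:x1]=g[y0:y1,x0:x1]
    ys,xs=np.where(gm);print(tag,"green bbox",xs.min(),xs.max(),ys.min(),ys.max(),[onz(f,(xs[ys==v].mean(),v),.074)[0].round(4).tolist() for v in(ys.min(),)])
s4,s5=load("side",4),load("side",5)
caps(s4,(255,285,185,240),.079,"s4");caps(s5,(255,285,185,240),.079,"s5")
f=grab("scene",5)
for s in(f,):
    H=hsv(s);g=(H[...,0]>45)&(H[...,0]<72)&(H[...,1]>110)&(H[...,2]>60);g[:, :150]=0
    g=cv2.morphologyEx(g.astype(np.uint8),cv2.MORPH_CLOSE,np.ones((5,5)));g,st,c=big(g);print(st)
    x,y,W,h=st[:4];w=((H[...,1]<60)&(H[...,2]>215));m=np.zeros(g.shape,np.uint8);m[y-6:y+h//2,x:x+W]=w[y-6:y+h//2,x:x+W]
    n,l,st,ce=cv2.connectedComponentsWithStats(m)
    for i in range(1,n):
        if 5<st[i,4]<60:print(st[i,4],ce[i].round(1),onz(s,ce[i],.078).round(4))
cv2.imwrite("pics/s5.png",np.vstack([cv2.resize(f["pixels"][140:230,150:290,::-1],None,fx=5,fy=5,interpolation=cv2.INTER_CUBIC)]))
```

```text
[0.55615977 0.06573098 0.04580892] [-0.72518839  5.59104349  5.41009726] [ 0.80553586  0.01325745 -0.02104826] 12.25
s4 green bbox 261 274 190 221 [[0.5524, 0.0673, 0.074]]
s5 green bbox 262 275 194 236 [[0.564, 0.0473, 0.074]]
[196 177  43  25 678]
19 [223.8 183.2] [[0.5544 0.0103 0.078 ]]
```

View pics/s5.png

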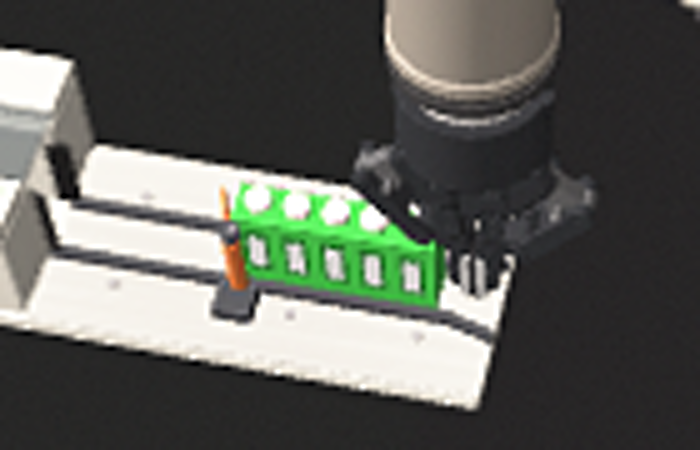

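The fingers are clear of the tail. What touches the rack is the splayed linkage, at its last cap. I'll back off, raise about 13 mm and push again.

Request:
send_rows(deltas=[[0,0,0.04,0,0,0,0],[0,0,0.08,0,0,0,0],[0,0,0.08,-0.05,0,0,0],[0,0,0.08,-0.087,0,0,0],[0,0,0.08,-0.087,0,0,0],[0,0,0.06,-0.087,0,0,0],[0,0,0.04,-0.087,0,0,0],[0,0,0.02,-0.087,0,0,0],[0,0,0.01,-0.087,0,0,0],[0,0,0,-0.087,0,0,0],[0,0,-0.01,-0.087,0,0,0],[0,0,-0.02,-0.087,0,0,0]])

```text
clock: 13.3
tcp_pos: [0.5558, 0.0624, 0.0584]
orientation: [0.037, 3.141, 0.002]
contact_force: [-0.2, 3.5, 0.1]
grip_width: -0.0002
```

Run:
```python
from h import *
o=r.get_obs();print(o["tcp_pos"],o["contact_force"],o["moment"],o["clock"])
p=load("scene",5);print("tail bottom corner before",onz(p,(237.4,200.6),.018))
f=grab("scene",6)
cv2.imwrite("pics/s6.png",cv2.resize(f["pixels"][140:230,150:290,::-1],None,fx=5,fy=5,interpolation=cv2.INTER_CUBIC))
for s in (p,f):
    H=hsv(s);g=(H[...,0]>45)&(H[...,0]<72)&(H[...,1]>110)&(H[...,2]>60);g[:, :150]=0
    g=cv2.morphologyEx(g.astype(np.uint8),cv2.MORPH_CLOSE,np.ones((5,5)));g,st,c=big(g);print(st[:4],c.round(1))
```

```text
[0.55582099 0.06244517 0.05842616] [-0.23485327  3.48986474  0.05021243] [0.68351535 0.01187272 0.00180538] 13.3
tail bottom corner before [[0.56276494 0.04633298 0.018     ]]
[196 177  43  25] [216.5 189.1]
[197 177  43  25] [217.5 189.4]
```

Request:
send_rows(deltas=[[0,0,-0.02,0,0,0,0],[0,0,-0.04,0,0,0,0],[0,0,-0.06,0,0,0,0],[0,0,-0.08,0,0,0,0],[0,0,-0.1,0,0,0,0],[0,0,-0.12,0,0,0,0],[0,0,-0.14,0,0,0,0],[0,0,-0.16,0,0,0,0],[0,0,-0.18,0,0,0,0],[0,0,-0.2,0,0,0,0],[0,0,-0.22,0,0,0,0],[0,0,-0.24,0,0,0,0],[0,0,-0.26,0,0,0,0],[0,0,-0.28,0,0,0,0],[0,0,-0.3,0,0,0,0],[0,0,-0.32,0,0,0,0],[0,0,-0.34,0,0,0,0],[0,0,-0.36,0,0,0,0],[0,0,-0.38,0,0,0,0],[0,0,-0.4,0,0,0,0]])

```text
clock: 15.02
tcp_pos: [0.5542, 0.0017, 0.0584]
orientation: [-0.038, -3.141, 0.0]
contact_force: [0.2, 3.6, -0.1]
grip_width: 0.0001
```

Run:
```python
from h import *
o=r.get_obs();print(o["tcp_pos"],o["contact_force"],o["moment"],o["clock"])
f=grab("scene",7);s=grab("side",7)
a=cv2.resize(f["pixels"][140:230,120:270,::-1],None,fx=5,fy=5,interpolation=cv2.INTER_CUBIC)
cv2.imwrite("pics/s7.png",a)
```

```text
[0.55423938 0.0016754  0.05835631] [ 0.24115747  3.63377228 -0.05133522] [ 0.64463755  0.0165736  -0.02284826] 15.0167
```

View pics/s7.png

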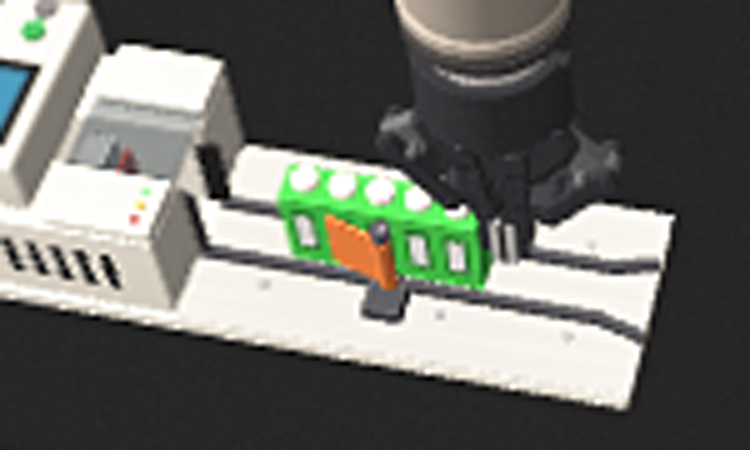

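Request:
send_rows(deltas=[[0,0,-0.023,0,0,0,0],[0,0,-0.046,0,0,0,0],[0,0,-0.07,0,0,0,0],[0,0,-0.093,0,0,0,0],[0,0,-0.116,0,0,0,0],[0,0,-0.14,0,0,0,0],[0,0,-0.163,0,0,0,0],[0,0,-0.186,0,0,0,0],[0,0,-0.21,0,0,0,0],[0,0,-0.233,0,0,0,0],[0,0,-0.256,0,0,0,0],[0,0,-0.28,0,0,0,0],[0,0,-0.303,0,0,0,0],[0,0,-0.326,0,0,0,0],[0,0,-0.35,0,0,0,0],[0,0,-0.373,0,0,0,0],[0,0,-0.396,0,0,0,0],[0,0,-0.42,0,0,0,0],[0,0,-0.44,0,0,0,0],[0,0,-0.45,0,0,0,0]])

```text
clock: 16.78
tcp_pos: [0.5528, -0.0657, 0.0584]
orientation: [0.038, 3.141, 0.001]
contact_force: [-0.5, 4.9, 0.2]
grip_width: -0.0003
```

Run:
```python
from h import *
o=r.get_obs();print(o["tcp_pos"],o["contact_force"],o["moment"],o["clock"])
grab("scene",8);grab("side",8)
for t in (0,7,8):
    f=load("scene",t);H=hsv(f);rd=((H[...,0]<5)|(H[...,0]>172))&(H[...,1]>90)
    rd[:160]=0;rd[186:]=0;rd[:,:133]=0;rd[:,155:]=0
    g=(H[...,0]>45)&(H[...,0]<72)&(H[...,1]>110)&(H[...,2]>60);g[:160]=0;g[195:]=0;g[:,:128]=0;g[:,200:]=0
    n,l,st,ce=cv2.connectedComponentsWithStats(rd.astype(np.uint8));print(t,[(st[i].tolist(),ce[i].round(1).tolist()) for i in range(1,n)]);ys,xs=np.where(g);print("green xmin",xs.min() if len(xs) else None)
f,w=load("scene",0),load("wrist",1)
i=None
H=hsv(f)
print(H[168:178,140:150].tolist()[4])
```

```text
[ 0.552818   -0.06570522  0.05844147] [-0.47725128  4.88347632  0.22340112] [ 1.05926514  0.14368863 -0.00469233] 16.7833
0 [([144, 170, 2, 4, 5], [144.4, 171.4]), ([146, 183, 2, 2, 3], [146.3, 183.3])]
green xmin None
7 [([144, 170, 2, 4, 5], [144.4, 171.4]), ([146, 183, 2, 2, 3], [146.3, 183.3])]
green xmin 176
8 [([144, 170, 2, 4, 5], [144.4, 171.4]), ([146, 183, 2, 2, 3], [146.3, 183.3])]
green xmin 152
[[40, 5, 170], [96, 14, 91], [90, 18, 102], [100, 15, 104], [0, 130, 163], [179, 61, 88], [178, 66, 100], [12, 10, 127], [60, 7, 151], [60, 5, 149]]
```

Run:
```python
from h import *
f,w=load("scene",0),load("wrist",1)
for u in(144.2,145.2,146):
    for a in((252.4,325),(252.4,329),(252.4,334)): 
        p,e=tri(f,(u,171.5),w,a);print(u,a,p.round(4),round(e,4),"dock x",round(-.0614-p[1],4))
H=hsv(f);print(H[169:175,141:149,1].tolist())
```

```text
144.2 (252.4, 325) [ 0.5435 -0.2118  0.0467] 0.0231 dock x 0.1504
144.2 (252.4, 329) [ 0.5444 -0.2122  0.0507] 0.0184 dock x 0.1508
144.2 (252.4, 334) [ 0.5456 -0.2125  0.0559] 0.0127 dock x 0.1511
145.2 (252.4, 325) [ 0.544  -0.2087  0.049 ] 0.0215 dock x 0.1473
145.2 (252.4, 329) [ 0.5449 -0.2091  0.053 ] 0.0168 dock x 0.1477
145.2 (252.4, 334) [ 0.5461 -0.2094  0.0582] 0.0112 dock x 0.148
146 (252.4, 325) [ 0.5443 -0.2063  0.0508] 0.0202 dock x 0.1449
146 (252.4, 329) [ 0.5452 -0.2067  0.0548] 0.0156 dock x 0.1453
146 (252.4, 334) [ 0.5464 -0.2069  0.06  ] 0.01 dock x 0.1455
[[4, 14, 14, 5, 63, 8, 7, 3], [6, 21, 17, 38, 113, 10, 7, 5], [9, 20, 12, 107, 96, 41, 8, 5], [14, 18, 15, 130, 61, 66, 10, 7], [17, 19, 84, 114, 76, 70, 19, 5], [0, 13, 48, 30, 49, 89, 37, 7]]
```

Request:
send_rows(deltas=[[0,0,-0.008,0,0,0,0],[0,0,-0.016,0,0,0,0],[0,0,-0.024,0,0,0,0],[0,0,-0.032,0,0,0,0],[0,0,-0.04,0,0,0,0],[0,0,-0.047,0,0,0,0],[0,0,-0.054,0,0,0,0],[0,0,-0.06,0,0,0,0],[0,0,-0.067,0,0,0,0],[0,0,-0.074,0,0,0,0],[0,0,-0.08,0,0,0,0]])

```text
clock: 17.8
tcp_pos: [0.5534, -0.075, 0.0591]
orientation: [0.034, 3.139, 0.004]
contact_force: [-0.1, 8.3, 1.7]
grip_width: -0.0001
```

Request:
send_rows(deltas=[[0,0,-0.004,0,0,0,0],[0,0,-0.008,0,0,0,0],[0,0,-0.012,0,0,0,0],[0,0,-0.016,0,0,0,0],[0,0,-0.02,0,0,0,0]])

```text
clock: 18.22
tcp_pos: [0.5534, -0.078, 0.0591]
orientation: [0.034, 3.139, 0.004]
contact_force: [0.7, 7.7, 2.2]
grip_width: -0.0005
```

Request:
send_rows(deltas=[[0,0,-0.004,0,0,0,0],[0,0,-0.008,0,0,0,0],[0,0,-0.012,0,0,0,0],[0,0,-0.016,0,0,0,0],[0,0,-0.02,0,0,0,0]])

```text
clock: 18.63
tcp_pos: [0.5533, -0.081, 0.0591]
orientation: [0.034, 3.139, 0.004]
contact_force: [-0.8, 8.4, 2.4]
grip_width: 0.0001
```

Run:
```python
from h import *
o=r.get_obs();print(o["tcp_pos"],o["contact_force"],o["moment"],o["clock"])
f=grab("scene",9);H=hsv(f)
print(H[169:175,141:149,1].tolist());rd=((H[...,0]<5)|(H[...,0]>172))&(H[...,1]>90);rd[:160]=0;rd[180:]=0;rd[:,:128]=0;rd[:,155:]=0;ys,xs=np.where(rd);print(xs.tolist(),ys.tolist())
```

```text
[ 0.55325521 -0.08098119  0.05908724] [-0.76024273  8.39459091  2.37415985] [ 1.53816483 -0.04962488 -0.10767649] 18.6333
[[5, 14, 16, 5, 63, 7, 13, 83], [7, 18, 17, 38, 112, 10, 49, 89], [11, 20, 17, 106, 102, 45, 101, 110], [17, 17, 12, 129, 62, 66, 129, 117], [20, 16, 83, 114, 61, 108, 132, 128], [0, 13, 48, 29, 48, 107, 128, 138]]
[145, 144, 145, 144, 144] [170, 171, 171, 172, 173]
```

Request:
send_rows(deltas=[[0,0,-0.003,0,0,0,0],[0,0,-0.006,0,0,0,0],[0,0,-0.009,0,0,0,0],[0,0,-0.01,0,0,0,0]])

```text
clock: 19.02
tcp_pos: [0.5531, -0.0826, 0.059]
orientation: [0.034, 3.139, 0.004]
contact_force: [-0.1, 7.2, 0.4]
grip_width: 0.0003
```

Request:
send_rows(deltas=[[0,0,-0.003,0,0,0,0],[0,0,-0.006,0,0,0,0],[0,0,-0.009,0,0,0,0],[0,0,-0.01,0,0,0,0]])

```text
clock: 19.35
tcp_pos: [0.553, -0.0841, 0.059]
orientation: [0.034, 3.139, 0.004]
contact_force: [-0.0, 8.1, 2.0]
grip_width: -0.0001
```

Request:
send_rows(deltas=[[0,0,-0.003,0,0,0,0],[0,0,-0.006,0,0,0,0],[0,0,-0.009,0,0,0,0],[0,0,-0.01,0,0,0,0]])

```text
clock: 19.68
tcp_pos: [0.553, -0.0856, 0.0589]
orientation: [0.034, 3.139, 0.004]
contact_force: [1.0, 7.5, 1.4]
grip_width: 0.0001
```

```bash
cat > chk.py <<'E'
from h import *
o=r.get_obs();print(o["tcp_pos"],o["contact_force"],o["clock"])
f=r.grab_frame("scene");H=hsv(f)
print("S",H[169:175,138:149,1].tolist());print("H",H[171:174,138:149,0].tolist())
E
python3 chk.py
```

```text
[ 0.55299637 -0.08557027  0.05894951] [0.97200153 7.46376279 1.35460951] 19.6833
S [[4, 3, 4, 4, 12, 14, 5, 64, 69, 66, 12], [4, 3, 3, 6, 18, 20, 41, 113, 116, 48, 13], [4, 4, 4, 9, 20, 14, 107, 79, 134, 83, 10], [3, 3, 3, 17, 17, 12, 128, 130, 132, 119, 60], [17, 5, 8, 20, 16, 84, 89, 137, 134, 131, 123], [5, 5, 0, 0, 13, 49, 29, 99, 135, 118, 132]]
H [[60, 50, 50, 90, 90, 105, 0, 44, 65, 63, 4], [60, 45, 45, 95, 94, 114, 2, 64, 64, 63, 61], [23, 40, 80, 86, 100, 179, 17, 65, 64, 63, 64]]
```

Request:
send_rows(deltas=[[0,0,-0.003,0,0,0,0],[0,0,-0.006,0,0,0,0],[0,0,-0.009,0,0,0,0],[0,0,-0.01,0,0,0,0]])

```text
clock: 20.07
tcp_pos: [0.553, -0.0871, 0.0589]
orientation: [0.034, 3.14, 0.004]
contact_force: [0.5, 8.3, 2.2]
grip_width: -0.0001
```

Request:
send_rows(deltas=[[0,0,-0.003,0,0,0,0],[0,0,-0.006,0,0,0,0],[0,0,-0.009,0,0,0,0],[0,0,-0.01,0,0,0,0]])

```text
clock: 20.4
tcp_pos: [0.5529, -0.0886, 0.059]
orientation: [0.034, 3.139, 0.004]
contact_force: [0.6, 7.6, 1.8]
grip_width: -0.0
```

```bash
python3 chk.py
```

```text
[ 0.55292973 -0.08864695  0.05896608] [0.61507466 7.58663934 1.81026493] 20.4
S [[4, 4, 4, 4, 9, 12, 5, 88, 31, 12, 14], [4, 4, 4, 4, 15, 15, 43, 117, 41, 13, 13], [3, 6, 4, 9, 15, 15, 104, 130, 90, 12, 8], [5, 4, 3, 17, 15, 58, 128, 130, 121, 69, 50], [18, 7, 13, 17, 19, 54, 134, 132, 133, 125, 120], [5, 5, 0, 0, 14, 48, 40, 95, 133, 116, 135]]
H [[60, 53, 60, 90, 95, 110, 64, 64, 63, 3, 10], [50, 50, 45, 100, 105, 69, 64, 64, 64, 63, 62], [24, 45, 78, 90, 103, 42, 64, 63, 64, 64, 64]]
```

Request:
send_rows(deltas=[[0,0,-0.003,0,0,0,0],[0,0,-0.006,0,0,0,0],[0,0,-0.009,0,0,0,0],[0,0,-0.01,0,0,0,0]])

```text
clock: 20.78
tcp_pos: [0.5528, -0.0901, 0.0589]
orientation: [0.034, 3.14, 0.004]
contact_force: [-0.9, 8.6, 1.3]
grip_width: -0.0
```

Request:
send_rows(deltas=[[0,0,-0.003,0,0,0,0],[0,0,-0.006,0,0,0,0],[0,0,-0.009,0,0,0,0],[0,0,-0.01,0,0,0,0]])

```text
clock: 21.12
tcp_pos: [0.5528, -0.0915, 0.0589]
orientation: [0.034, 3.14, 0.004]
contact_force: [-0.2, 7.3, 2.5]
grip_width: 0.0004
```

```bash
python3 chk.py
```

```text
[ 0.55277899 -0.09153971  0.05892432] [-0.24024352  7.30884317  2.46580832] 21.1167
S [[4, 4, 4, 4, 7, 12, 87, 33, 13, 14, 12], [3, 4, 3, 6, 15, 49, 121, 45, 9, 13, 12], [4, 3, 4, 7, 15, 104, 130, 95, 9, 9, 10], [3, 4, 4, 14, 55, 129, 129, 126, 89, 78, 71], [18, 7, 5, 17, 69, 135, 132, 134, 133, 126, 123], [5, 5, 0, 0, 15, 35, 37, 95, 133, 118, 134]]
H [[60, 60, 60, 100, 110, 64, 64, 63, 163, 10, 175], [45, 50, 40, 108, 70, 64, 64, 64, 63, 63, 64], [21, 45, 75, 95, 46, 65, 64, 64, 63, 63, 64]]
```

Request:
send_rows(deltas=[[0,0,-0.003,0,0,0,0],[0,0,-0.006,0,0,0,0],[0,0,-0.009,0,0,0,0],[0,0,-0.01,0,0,0,0]])

```text
clock: 21.5
tcp_pos: [0.5527, -0.093, 0.0589]
orientation: [0.034, 3.14, 0.004]
contact_force: [-0.2, 8.1, 1.8]
grip_width: -0.0001
```

Request:
send_rows(deltas=[[0,0,-0.003,0,0,0,0],[0,0,-0.006,0,0,0,0],[0,0,-0.009,0,0,0,0],[0,0,-0.01,0,0,0,0]])

```text
clock: 21.83
tcp_pos: [0.5526, -0.0941, 0.0589]
orientation: [0.034, 3.14, 0.005]
contact_force: [-0.5, 8.6, 1.4]
grip_width: -0.0004
```

Request:
send_rows(deltas=[[0,0,-0.003,0,0,0,0],[0,0,-0.005,0,0,0,0],[0,0,-0.007,0,0,0,0],[0,0,-0.007,0,0,0,0]])

```text
clock: 22.17
tcp_pos: [0.5526, -0.0943, 0.059]
orientation: [0.033, 3.14, 0.007]
contact_force: [-0.2, 11.0, 2.1]
grip_width: 0.0005
```

Request:
send_rows(deltas=[[0,0,-0.002,0,0,0,0],[0,0,-0.004,0,0,0,0],[0,0,-0.004,0,0,0,0]])

```text
clock: 22.42
tcp_pos: [0.5526, -0.0944, 0.059]
orientation: [0.032, 3.14, 0.008]
contact_force: [0.6, 11.5, 1.2]
grip_width: -0.0001
```

```bash
python3 chk.py
```

```text
[ 0.55258324 -0.09439997  0.05898915] [ 0.56788106 11.48662334  1.19854261] 22.4167
S [[4, 4, 4, 3, 9, 102, 37, 12, 12, 14, 10], [3, 3, 3, 2, 56, 128, 47, 14, 12, 12, 7], [4, 4, 4, 13, 107, 130, 107, 20, 9, 7, 4], [5, 3, 3, 55, 130, 130, 128, 102, 81, 92, 112], [17, 5, 5, 88, 135, 133, 133, 133, 128, 127, 131], [5, 5, 0, 0, 15, 34, 38, 97, 131, 118, 133]]
H [[50, 50, 40, 125, 65, 64, 63, 49, 175, 165, 45], [50, 45, 15, 69, 64, 64, 64, 63, 63, 64, 64], [23, 40, 90, 68, 65, 65, 65, 63, 63, 64, 64]]
```

Request:
send_rows(deltas=[[0,0,0.01,0,0,0,0],[0,0,0.02,0,0,0,0],[0,0,0.03,0,0,0,0],[0,0,0.04,0,0,0,0],[0,0,0.04,0,0,0,0],[0,0,0.04,0,0,0,0]])

```text
clock: 22.97
tcp_pos: [0.5517, -0.0935, 0.0582]
orientation: [-0.039, -3.141, 0.002]
contact_force: [-1.7, 0.2, 0.8]
grip_width: -0.0001
```

Request:
send_rows(deltas=[[0,0,0,-0.06,0,0,0],[0,0,0,-0.15,0,0,0],[0,0,0,-0.25,0,0,0],[0,0,0,-0.4,0,0,0],[0,0,0,-0.55,0,0,0],[0,0,0,-0.7,0,0,0],[0,0,0,-0.85,0,0,0],[0,0,0,-1,0,0,0],[0,0,0,-1,0,0,0],[0,0,0,-1,0,0,0]])

```text
clock: 23.8
tcp_pos: [0.5535, -0.0926, 0.2113]
orientation: [0.038, 3.136, -0.002]
contact_force: [0.5, 0.4, -0.1]
grip_width: 0.0004
```

Request:
send_rows(deltas=[[0,0,0.2,-0.1,0,0,0],[0,0,0.5,-0.2,0,0,0],[0,0,0.8,-0.3,0,0,0],[0,0,1,-0.3,0,0,0],[0,0,1,-0.3,0,0,0],[0,0,1,-0.3,0,0,0]])

```text
clock: 24.3
tcp_pos: [0.5551, 0.0608, 0.254]
orientation: [0.027, 3.141, 0.001]
contact_force: [-0.4, -1.2, 0.2]
grip_width: -0.0002
```

```bash
python3 chk.py
python3 - <<'E'
from h import *
f=grab("scene",10);s=grab("side",10)
a=cv2.resize(f["pixels"][130:220,120:250,::-1],None,fx=3.4,fy=3.4,interpolation=cv2.INTER_CUBIC);b=cv2.resize(s["pixels"][190:330,225:325,::-1],None,fx=3.4,fy=3.4,interpolation=cv2.INTER_CUBIC)
z=np.zeros((max(a.shape[0],b.shape[0]),a.shape[1]+b.shape[1],3),np.uint8);z[:a.shape[0],:a.shape[1]]=a;z[:b.shape[0],a.shape[1]:]=b;cv2.imwrite("pics/end.png",z);print(z.shape)
E
```

```text
[0.55509181 0.06083371 0.25399067] [-0.44043472 -1.18963636  0.18759832] 24.3
S [[3, 3, 4, 3, 9, 101, 59, 13, 12, 12, 10], [4, 4, 3, 2, 54, 125, 53, 12, 13, 12, 9], [4, 4, 1, 9, 105, 130, 107, 37, 11, 10, 4], [3, 4, 3, 52, 129, 129, 129, 112, 78, 89, 112], [17, 5, 5, 71, 134, 132, 133, 133, 128, 127, 128], [5, 5, 0, 0, 15, 34, 37, 98, 129, 121, 134]]
H [[50, 50, 60, 128, 64, 64, 63, 59, 171, 170, 45], [45, 50, 15, 70, 64, 64, 64, 64, 63, 63, 64], [25, 40, 105, 69, 65, 64, 65, 64, 63, 64, 63]]
(476, 782, 3)
```

View pics/end.png

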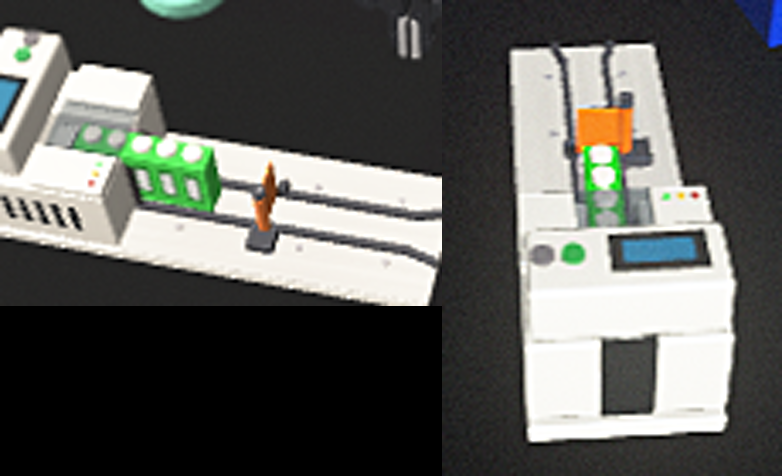

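```bash
python3 -c "
from bench import r
print(r.hand_in())"
```

```text
the job is handed in; nothing more can be done
None
```

The green rack is loaded in the reader and the job was handed in at about 24 s. The hand-in gives no verdict.

**What I did:** I set the rack down in the lane in front of the shut gate and pushed it through with closed fingers. I then eased it on in 1–1.5 mm steps to the stop.

**The stop:** Sliding force was about 8 N. At the end it rose to 11.5 N while the rack barely moved, with its tail about 47 mm past the gate. That fits my camera estimate of the plate's depth, about 145–151 mm free face against about 152 mm felt.

**Last checks:**
- **Pictures:** the last ones show the rack upright under the hood, the gate shut behind it and the hand clear.
- **Rack position:** after I let go, its pixels shifted by no more than about 0.5 mm from the pressed position. From that I judge the plate is still in by about 4.5 mm; the plate itself was out of sight.
- **Bystanders:** I did not measure their positions at the end, but nothing came near them.

**What went wrong:** on the first push the gripper's splayed linkage, not the fingertips, pressed on the rack's last cap with about 6–8 N. I backed off, raised the hand about 13 mm and pushed again with fingertip contact only.

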